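Drive a seized bushing out of its bearing block

ROBOT

A 7-joint arm with a two-finger parallel gripper is mounted at the origin on a cart in front of the work surface, level with it; the furniture and walls round the work are solid. World frame = base frame: x ahead of the robot, y to its left, z up, the work surface at z = 0. Lengths are in m, angles in rad, forces in N, time in s.
With the tool pointing down it reaches from about 0.4 to 0.85 m from the base axis. Payload 10.4 kg.
Tool frame: the origin (TCP) lies between the finger pads; the fingertips stand 11 mm ahead of it and the grasp point (between the pads) lies 8 mm behind it (r.tcp_to_tips is the distance from the TCP to the fingertips, in m); z points along the fingers, y is the line along which they close (so a half turn about z gives the same grasp; the last joint's range is limited). The gripper opens to 87 mm and grips with 3 to 60 N. Pads are 19 mm wide; open, the fingers measure 117 mm over their backs; the gripper's body (75 mm by 190 mm) begins 51 mm behind the grasp point.
Start: joints at [1.312, 0.332, -0.065, 1.46, 0.022, 1.35, -0.088], TCP at [0.146, -0.608, 0.234] pointing down, gripper open.
Joint ranges: [-2.6, 2.6], [-0.5, 2.12], [-1.47, 1.34], [0.16, 2.42], [-1.27, 4.41], [0.06, 2.06], [-2.6, 2.6]. Speed limits (rad/s): [2.22, 2.22, 2.79, 2.79, 3.14, 3.14, 3.14].

INTERFACE

Orientations are given as a unit quaternion [x, y, z, w].
In Python, from bench import r gives the robot as it stands. The module is installed in compiled form; this text tells all that it offers.
- The arm moves only by the shell command python3 -m crank 'ROWS' [FORCE]. ROWS is JSON, a list of rows, each an object of numbers: "claw": the closure, from -1 (fully open) to 1 (shut); "dx", "dy", "dz": the shift along the tool's x, y, z each as a share of 3 cm, from -1 to 1; "ax", "ay", "az": the turn, a rotation vector about the tool's x, y, z each as a share of 6 degrees, from -1 to 1. A call has 1 to 8 rows; each row shifts and turns the commanded pose from where the row before left it, along the tool's axes as they then stand; what a row does not reach is not made up. A row lasts 1/12 s, in which the tool goes at most 41.7 mm and 7.16 degrees, less where a joint would pass 70% of its speed; a pose out of reach is approached as far as the arm can. A call with a number of a shift or a turn outside -1 to 1 is refused whole. A call with a gripper value outside its range is refused whole. The fingers move at their own pace and stop on an object; FORCE is the grip in N (left out, the last holds). Time passes only in rows, so rows that do not move let the fingers close. It gives the time, the measured TCP pose, the force, the opening and the grip force at its end, in the units of the state.
- r.read_state(): the state, without advancing time (a new reading comes with each control period).
- r.camera(name): name is "side" or "top"; returns a dict with "color" (420x560x3 uint8, red, green, blue), "mtx" (3x3 intrinsics, pixels), "R" (3x3) and "t" (3): a world point X has camera coordinates R X + t. Camera axes: x right, y down, z forward; pixel columns grow to the right and rows downward; lengths in m; the calibration is good to about 2 mm. A picture is of the moment at which its call begins. There is no depth.
- r.close_job(): hands the job in; it is judged then, once.
The state is a dict: "time": time; "joint_positions": joint angles; "joint_vel": joint speeds; "joint_torque": joint torques, N m; "ee_pos": TCP position; "eef_rot": TCP orientation; "ft_force": force on the tool from outside, world axes, zero at the start; "torque": the same for the moment, N m; "width": finger opening in m; "grip_force": force on a finger pad.
Only numpy, scipy, OpenCV 4.12 (cv2) and the standard library are available. Lean on these libraries where they do the work, as an engineer would, in place of code of your own. Each camera call takes 0.05 s, during which the arm holds its last target. There are 200 camera calls.

TASK

Take the steel drift out of its stand and, with it, drive the tight brass bushing down through the bearing block, out of its bore and into the receiver below, until it bottoms on the hidden stop; press it home firmly for a moment (15 to 20 N), but never load it, or strike the fixture, with more than 25 N. Then stand the drift back in its stand, let go of it, and leave the other things on the bench alone.

Things in the scene. Friction and masses are not known exactly. Their poses are not given: they have to be found in the camera images.
- fixture: Extraction fixture, fixed. Origin: centre of its underside on the bench, z up, sides along x, y. Dark base 96 x 96 x 10 mm, a square steel receiver 56 x 56 mm up to z = 52 mm, and above it on four posts an aluminium bearing block 84 x 84 mm, z = 64 to 104 mm (post caps at its corners, 35 mm from the middle each way, reach 108 mm). All bores are upright and on its z axis.
- guide_mouth (a point): Middle of the hole in the block's top face. The bore is stepped: 18 mm guide hole with 3 mm chamfer, 14 mm deep, then 25 mm wide to the block's underside 40 mm down. Spring plungers 29 mm below this point grip the bushing: it takes 6 to 17 N to drive it; once its upper face has passed them it comes loose and drops about 5 mm.
- receiver_mouth (a point): Middle of the receiver's upper rim; bore 26 mm. Weaker spring plungers 6 mm down brake the bushing with 1 to 7 N. Out of sight, at an unknown 18 to 30 mm below this point, is the top of the stop: a springy pad, about 5 N per mm, 5 mm travel, on which the bushing bottoms; in the receiver only the stop resists with more than 7 N.
- bushing: Brass bushing, 24 mm in diameter, 24 mm long, lowest 7 mm tapered, with an 8 mm wide blind hole in its upper face (the drift does not enter it). Origin: centre of its lower end, z up. It starts in the wide part of the block's bore, lower end 66 mm above the bench, upper face (90 mm) against the step under the guide hole. Bottomed, its upper face is 46 to 58 mm above the bench.
- drift: Steel drift, upright, 128 mm long, about 0.16 kg. Origin: centre of its lower tip, z along the rod to the handle. Shaft 14 mm in diameter up to z = 78 mm (last 2 mm at the tip tapered), then a dark collar 28 mm in diameter to z = 83 mm, then a round handle 20 mm in diameter to z = 128 mm, to be gripped from above.
- drift_stand: Grey plastic stand, fixed, 60 x 60 mm on a 66 x 66 mm foot, top 56 mm above the bench. Origin: centre of its underside, z up. In its middle an upright hole 17 mm in diameter with a 3 mm chamfer, its floor 6 mm above the bench; the drift stands in it on its tip, collar and handle above.
- control_bottle: Bystander: small amber bottle with a red cap, 29 mm in diameter, 56 mm tall, standing. Origin at its underside.
- pouch: Bystander: flat silvery pouch, 98 x 62 x 7 mm. Origin at its underside.
- cassette: Bystander: flat white test cassette, 70 x 20 x 5 mm. Origin at its underside.

How it is judged:
By the outcome, as a careful person would: the job done as asked, in the order asked, and still so for the second after the job is handed in, with the robot touching nothing.
It also fails if it takes over 64 s, if anything falls off the work surface, if the arm or the gripper's body presses on something with over 40 N, if the wrist force passes 120 N, or if a joint passes its speed limit or range.

## Working session

There is one attempt and no reset: what is moved stays moved. The work goes in short steps, Python scripts to look and compute and a shell command to move; the robot and the scene stay as the last step left them, time stands still between calls to the robot, and variables do not carry over. Pictures are saved under pics/ and viewed, at most 10 in all, crops included, and the job is handed in when it is done.

```bash
mkdir -p pics; python3 - <<'E'
from bench import r
import cv2,numpy as np
s=r.read_state();print({k:np.round(v,3).tolist() for k,v in s.items()})
for n in("side","top"):
    c=r.camera(n);cv2.imwrite(f"pics/{n}0.png",c["color"][:,:,::-1]);print(n,c["mtx"].tolist(),c["R"].round(4).tolist(),c["t"].round(4).tolist(),(-c["R"].T@c["t"]).round(3))
E
```

```text
{'time': 0.0, 'joint_positions': [1.312, 0.333, -0.065, 1.461, 0.022, 1.35, -0.089], 'joint_vel': [-0.001, -0.001, 0.001, -0.001, 0.001, 0.001, 0.002], 'joint_torque': [-0.0, -62.325, 0.024, -38.99, -0.061, 0.04, 0.0], 'ee_pos': [0.146, -0.607, 0.233], 'eef_rot': [0.993, 0.118, -0.0, -0.001], 'ft_force': [-0.005, -0.357, -0.648], 'torque': [-0.053, 0.059, 0.036], 'grip_force': 0.0, 'width': 0.087}
side [[390.5891413386471, 0.0, 277.4188602663939], [0.0, 390.5891413386471, 217.06446567131493], [0.0, 0.0, 1.0]] [[0.9991, 0.0427, 0.0056], [0.0279, -0.5427, -0.8395], [-0.0328, 0.8389, -0.5434]] [-0.615, 0.2293, 0.6817] [ 0.63  -0.421  0.566]
top [[522.784257885423, 0.0, 279.2517330880017], [0.0, 522.784257885423, 211.00662870909636], [0.0, 0.0, 1.0]] [[0.0211, -0.9994, 0.0271], [-0.9842, -0.0255, -0.1752], [0.1758, -0.023, -0.9842]] [0.2745, 0.6003, 0.8344] [0.438 0.309 0.919]
```

View pics/side0.png

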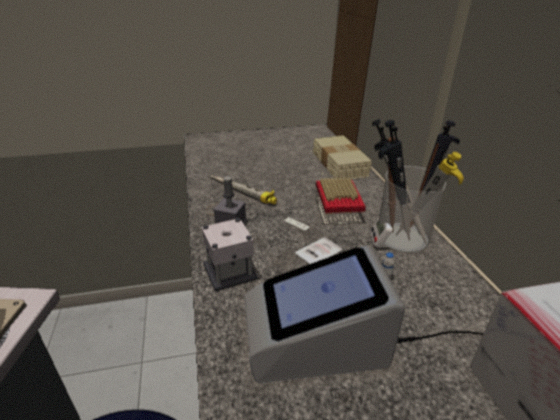

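View pics/top0.png

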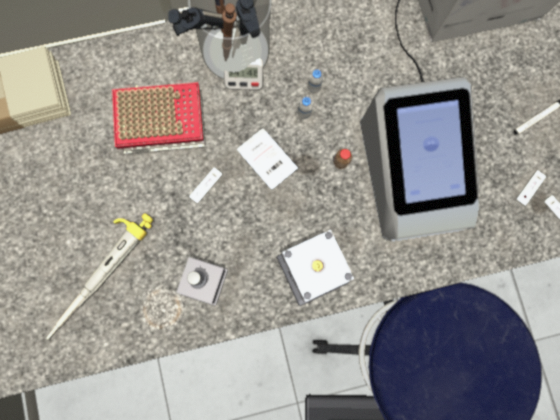

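The top view shows the fixture at about (317,266), with the brass in its hole, and the stand at (201,280) with the drift handle at about (195,278). The bottle is at (344,157), the pouch at (267,158) and the cassette at (206,185). In the side view the block top is at about (228,234) and the drift handle at (228,186).

```bash
cat >h.py <<'E'
import numpy as np,cv2
from bench import r
def ray(c,px,z):
    d=c["R"].T@np.linalg.solve(c["mtx"],[px[0],px[1],1.]);o=-c["R"].T@c["t"]
    return o+d*(z-o[2])/d[2]
def proj(c,X):
    p=c["mtx"]@(c["R"]@np.asarray(X)+c["t"]);return p[:2]/p[2]
def tri(obs):
    A=[];b=[]
    for c,px in obs:
        d=c["R"].T@np.linalg.solve(c["mtx"],[px[0],px[1],1.]);d/=np.linalg.norm(d);P=np.eye(3)-np.outer(d,d)
        A.append(P);b.append(P@(-c["R"].T@c["t"]))
    return np.linalg.lstsq(np.vstack(A),np.hstack(b),rcond=None)[0]
E
python3 - <<'E'
from h import *
t=r.camera("top");s=r.camera("side")
a=cv2.resize(t["color"][220:315,165:365],None,fx=4,fy=4,interpolation=cv2.INTER_CUBIC)
b=cv2.resize(s["color"][165:295,190:270],None,fx=4.5,fy=4.5,interpolation=cv2.INTER_CUBIC)
cv2.imwrite("pics/t1.png",a[:,:,::-1]);cv2.imwrite("pics/s1.png",b[:,:,::-1])
im=t["color"].astype(int)
hsv=cv2.cvtColor(t["color"],cv2.COLOR_RGB2HSV)
m=cv2.inRange(hsv,(15,80,100),(40,255,255));m[:, :290]=0;m[:240]=0;m[290:]=0;m[:,345:]=0
M=cv2.moments(m,True);c=(M["m10"]/M["m00"],M["m01"]/M["m00"]);print("brass",M["m00"],c,ray(t,c,.09),ray(t,c,.104))
E
```

```text
brass 84.0 (317.3690476190476, 265.3095238095238) [0.5005972  0.22719283 0.09      ] [0.49954666 0.22857092 0.104     ]
```

View pics/t1.png

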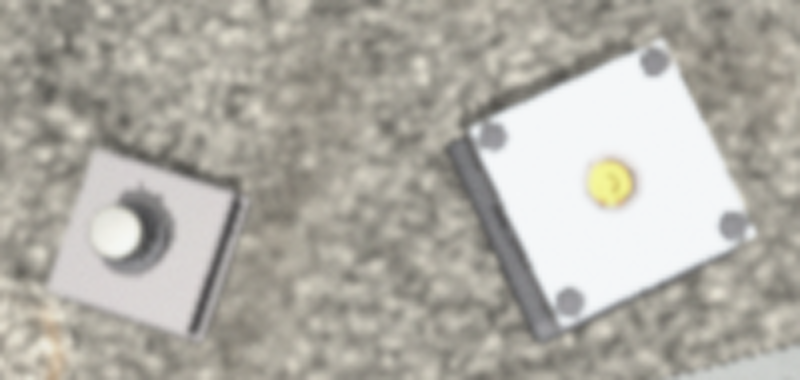

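View pics/s1.png

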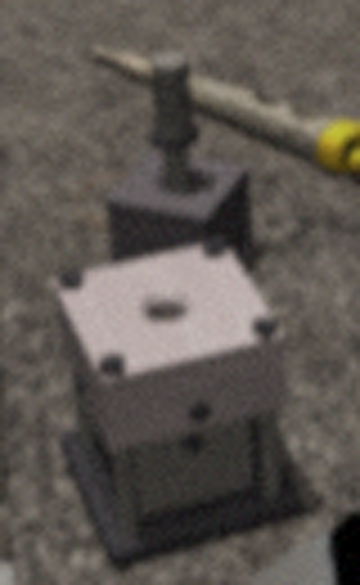

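The top crop shows the caps at (655,62), (493,136), (570,301) and (733,226), the handle top at about (118,234), and the stand top's corners at (97,148), (240,190), (193,335) and (50,290). The side crop shows the caps at (71,278), (214,243), (265,325) and (111,363), with the handle top at about (171,60).

```bash
python3 - <<'E'
from h import *
t=r.camera("top");s=r.camera("side")
T=lambda p:((np.array(p)+.5)/4-.5+[165,220]); S=lambda p:((np.array(p)+.5)/4.5-.5+[190,165])
ct=[(493,136),(655,62),(733,226),(570,301)];cs=[(71,278),(111,363),(265,325),(214,243)]
P=np.array([ray(t,T(p),.108) for p in ct]);print("caps top",P.round(4).tolist(),P.mean(0),np.linalg.norm(P-np.roll(P,1,0),axis=1))
Q=np.array([ray(s,S(p),.108) for p in cs]);print("caps side",Q.round(4).tolist(),Q.mean(0))
# white top face
g=t["color"].min(2);m=(g>215).astype(np.uint8);n,l,st,ce=cv2.connectedComponentsWithStats(m)
for i in range(1,n):
    if st[i,4]>30 and 165<ce[i,0]<365 and 225<ce[i,1]<310: print(st[i],ce[i],[ray(t,ce[i],z).round(4).tolist() for z in(.104,.134)])
d=P[1]-P[0];print("fixture yaw",np.degrees(np.arctan2(d[1],d[0])))
k=np.array([ray(t,T(p),.056) for p in [(97,148),(240,190),(193,335),(50,290)]]);print("stand",k.mean(0),np.linalg.norm(k-np.roll(k,1,0),axis=1));d=k[1]-k[0];print(np.degrees(np.arctan2(d[1],d[0])))
print("handle",ray(t,T((118,234)),.134),ray(s,S((171,60)),.134),tri([(t,T((118,234))),(s,S((171,60)))]))
print("fix tri",tri([(t,np.mean([T(p) for p in ct],0)),(s,np.mean([S(p) for p in cs],0))]))
st=r.read_state();print(st["time"],st["ee_pos"],st["eef_rot"])
E
```

```text
caps top [[0.5163, 0.275, 0.108], [0.5468, 0.2121, 0.108], [0.4836, 0.1815, 0.108], [0.4536, 0.2443, 0.108]] [0.50010184 0.22824697 0.108     ] [0.06978213 0.06998633 0.07017484 0.06961615]
caps side [[0.4547, 0.2431, 0.108], [0.4847, 0.1795, 0.108], [0.548, 0.2107, 0.108], [0.5168, 0.2759, 0.108]] [0.50106952 0.22730031 0.108     ]
[ 286  234   65   65 2519] [317.80746328 265.20563716] [[0.4997, 0.2279, 0.104], [0.4975, 0.2309, 0.134]]
[188 273  11  11  94] [193.25531915 277.82978723] [[0.4759, 0.4202, 0.104], [0.4745, 0.4161, 0.134]]
fixture yaw -64.13853671104751
stand [0.47533205 0.41415296 0.056     ] [0.06021309 0.06136262 0.06126136 0.06097784]
-104.96295448407166
handle [0.47408268 0.41475241 0.134     ] [0.47721044 0.41322596 0.134     ] [0.47546679 0.41523468 0.13270697]
fix tri [0.50030475 0.22819311 0.10632996]
0.3 [ 0.1460128  -0.60758938  0.23330766] [ 9.93055316e-01  1.17648186e-01 -1.55509374e-05 -2.08648395e-04]
```

```bash
python3 -m crank '[{"az":-1,"dz":-0.2},{"az":-1,"dz":-0.2},{"az":-1,"dz":-0.2},{"az":-1,"dz":-0.2},{"az":-1,"dz":-0.2},{"az":-1,"dz":-0.2},{"az":-1,"dz":-0.2}]'; python3 -m crank '[{"az":-1,"dz":-0.2},{"az":-1,"dz":-0.2},{"az":-1,"dz":-0.2},{"az":-1,"dz":-0.2},{"az":-1},{"az":-0.75},{}]'
```

```text
invalid input at $[0]: expected keys claw, dx, dy, dz, ax, ay, az
invalid input at $[0]: expected keys claw, dx, dy, dz, ax, ay, az
```

```bash
python3 -m crank '[{"claw":-1,"dx":0,"dy":0,"dz":-0.2,"ax":0,"ay":0,"az":-1},{"claw":-1,"dx":0,"dy":0,"dz":-0.2,"ax":0,"ay":0,"az":-1},{"claw":-1,"dx":0,"dy":0,"dz":-0.2,"ax":0,"ay":0,"az":-1},{"claw":-1,"dx":0,"dy":0,"dz":-0.2,"ax":0,"ay":0,"az":-1},{"claw":-1,"dx":0,"dy":0,"dz":-0.2,"ax":0,"ay":0,"az":-1},{"claw":-1,"dx":0,"dy":0,"dz":-0.2,"ax":0,"ay":0,"az":-1},{"claw":-1,"dx":0,"dy":0,"dz":-0.2,"ax":0,"ay":0,"az":-1}]'; python3 -m crank '[{"claw":-1,"dx":0,"dy":0,"dz":-0.2,"ax":0,"ay":0,"az":-1},{"claw":-1,"dx":0,"dy":0,"dz":-0.2,"ax":0,"ay":0,"az":-1},{"claw":-1,"dx":0,"dy":0,"dz":-0.2,"ax":0,"ay":0,"az":-1},{"claw":-1,"dx":0,"dy":0,"dz":-0.2,"ax":0,"ay":0,"az":-1},{"claw":-1,"dx":0,"dy":0,"dz":0,"ax":0,"ay":0,"az":-1},{"claw":-1,"dx":0,"dy":0,"dz":0,"ax":0,"ay":0,"az":-0.75},{"claw":-1,"dx":0,"dy":0,"dz":0,"ax":0,"ay":0,"az":0}]'
```

```text
time: 0.88
ee_pos: [0.146, -0.6076, 0.2758]
eef_rot: [0.884, 0.468, 0.0, -0.0]
ft_force: [0.0, 0.2, -0.7]
width: 0.0871
grip_force: 0.0
time: 1.47
ee_pos: [0.1459, -0.6077, 0.2996]
eef_rot: [0.706, 0.708, -0.0, 0.0]
ft_force: [-0.3, 1.0, 0.0]
width: 0.0872
grip_force: 0.0
```

```bash
python3 -m crank '[{"claw":-1,"dx":0.5,"dy":0.84,"dz":0,"ax":0,"ay":0,"az":0},{"claw":-1,"dx":0.5,"dy":0.84,"dz":0,"ax":0,"ay":0,"az":0},{"claw":-1,"dx":0.5,"dy":0.84,"dz":0,"ax":0,"ay":0,"az":0},{"claw":-1,"dx":0.5,"dy":0.84,"dz":0,"ax":0,"ay":0,"az":0},{"claw":-1,"dx":0.5,"dy":0.84,"dz":0,"ax":0,"ay":0,"az":0},{"claw":-1,"dx":0.5,"dy":0.84,"dz":0,"ax":0,"ay":0,"az":0},{"claw":-1,"dx":0.5,"dy":0.84,"dz":0,"ax":0,"ay":0,"az":0},{"claw":-1,"dx":0.5,"dy":0.84,"dz":0,"ax":0,"ay":0,"az":0}]'; python3 -m crank '[{"claw":-1,"dx":0.5,"dy":0.84,"dz":0,"ax":0,"ay":0,"az":0},{"claw":-1,"dx":0.5,"dy":0.84,"dz":0,"ax":0,"ay":0,"az":0},{"claw":-1,"dx":0.5,"dy":0.84,"dz":0,"ax":0,"ay":0,"az":0},{"claw":-1,"dx":0.5,"dy":0.84,"dz":0,"ax":0,"ay":0,"az":0},{"claw":-1,"dx":0.8,"dy":0.84,"dz":0,"ax":0,"ay":0,"az":0},{"claw":-1,"dx":1,"dy":0,"dz":0,"ax":0,"ay":0,"az":0},{"claw":-1,"dx":1,"dy":0,"dz":0,"ax":0,"ay":0,"az":0},{"claw":-1,"dx":1,"dy":0,"dz":0,"ax":0,"ay":0,"az":0}]'
```

```text
time: 2.13
ee_pos: [0.3486, -0.4868, 0.2996]
eef_rot: [0.708, 0.706, -0.0, 0.0]
ft_force: [-0.3, -0.5, 0.1]
width: 0.0867
grip_force: 0.0
time: 2.8
ee_pos: [0.4738, -0.312, 0.299]
eef_rot: [0.708, 0.706, 0.0, -0.0]
ft_force: [-0.1, -0.9, 0.8]
width: 0.0871
grip_force: 0.0
```

```bash
python3 -m crank '[{"claw":-1,"dx":1,"dy":0,"dz":0,"ax":0,"ay":0,"az":0},{"claw":-1,"dx":1,"dy":0,"dz":0,"ax":0,"ay":0,"az":0},{"claw":-1,"dx":1,"dy":0,"dz":0,"ax":0,"ay":0,"az":0},{"claw":-1,"dx":1,"dy":0,"dz":0,"ax":0,"ay":0,"az":0},{"claw":-1,"dx":1,"dy":0,"dz":0,"ax":0,"ay":0,"az":0},{"claw":-1,"dx":1,"dy":0,"dz":0,"ax":0,"ay":0,"az":0},{"claw":-1,"dx":1,"dy":0,"dz":0,"ax":0,"ay":0,"az":0},{"claw":-1,"dx":1,"dy":0,"dz":0,"ax":0,"ay":0,"az":0}]';  python3 -m crank '[{"claw":-1,"dx":1,"dy":0,"dz":0,"ax":0,"ay":0,"az":0},{"claw":-1,"dx":1,"dy":0,"dz":0,"ax":0,"ay":0,"az":0},{"claw":-1,"dx":1,"dy":0,"dz":0,"ax":0,"ay":0,"az":0},{"claw":-1,"dx":1,"dy":0,"dz":0,"ax":0,"ay":0,"az":0},{"claw":-1,"dx":1,"dy":0,"dz":0,"ax":0,"ay":0,"az":0},{"claw":-1,"dx":1,"dy":0,"dz":0,"ax":0,"ay":0,"az":0},{"claw":-1,"dx":1,"dy":0,"dz":0,"ax":0,"ay":0,"az":0},{"claw":-1,"dx":0,"dy":0,"dz":0,"ax":0,"ay":0,"az":0}]'; python3 - <<'E'
from bench import r
print(r.read_state()["joint_positions"])
E
```

```text
time: 3.47
ee_pos: [0.4732, -0.0722, 0.2996]
eef_rot: [0.708, 0.706, -0.0, 0.0]
ft_force: [0.6, -0.2, -0.4]
width: 0.087
grip_force: 0.0
time: 4.13
ee_pos: [0.4722, 0.1427, 0.2999]
eef_rot: [0.706, 0.709, 0.001, -0.001]
ft_force: [-0.0, 0.7, 0.3]
width: 0.0872
grip_force: 0.0
[ 0.48090284  0.07275231 -0.89485914  1.65539482  0.05553838  1.43943639
 -0.41534165]
```

```bash
python3 -m crank '[{"claw":-1,"dx":1,"dy":0,"dz":0,"ax":0,"ay":0,"az":0},{"claw":-1,"dx":1,"dy":0,"dz":0,"ax":0,"ay":0,"az":0},{"claw":-1,"dx":1,"dy":0,"dz":0,"ax":0,"ay":0,"az":0},{"claw":-1,"dx":1,"dy":0,"dz":0,"ax":0,"ay":0,"az":0},{"claw":-1,"dx":1,"dy":0,"dz":0,"ax":0,"ay":0,"az":0},{"claw":-1,"dx":1,"dy":0,"dz":0,"ax":0,"ay":0,"az":0},{"claw":-1,"dx":1,"dy":0,"dz":0,"ax":0,"ay":0,"az":0},{"claw":-1,"dx":1,"dy":0.1,"dz":0,"ax":0,"ay":0,"az":0}]';  python3 -m crank '[{"claw":-1,"dx":0.9,"dy":0,"dz":0.9,"ax":0,"ay":0,"az":0},{"claw":-1,"dx":0.17,"dy":0,"dz":0.9,"ax":0,"ay":0,"az":0},{"claw":-1,"dx":0,"dy":0,"dz":0.9,"ax":0,"ay":0,"az":0},{"claw":-1,"dx":0,"dy":0,"dz":0.6,"ax":0,"ay":0,"az":0},{"claw":-1,"dx":0,"dy":0,"dz":0,"ax":0,"ay":0,"az":0}]'; python3 - <<'E'
from h import *
s=r.read_state();print(s["joint_positions"],s["ee_pos"])
for n in("top","side"):
    c=r.camera(n);cv2.imwrite(f"pics/{n}2.png",c["color"][:,:,::-1])
    h=cv2.resize(c["color"][120:320,120:320],None,fx=2,fy=2)
    globals()[n]=h
cv2.imwrite("pics/m2.png",np.hstack([top,side])[:,:,::-1])
E
```

```text
time: 4.8
ee_pos: [0.4761, 0.3778, 0.2993]
eef_rot: [0.708, 0.706, -0.0, 0.0]
ft_force: [0.5, 1.0, 1.3]
width: 0.0871
grip_force: 0.0
time: 5.22
ee_pos: [0.4753, 0.4069, 0.1961]
eef_rot: [0.708, 0.706, -0.003, -0.0]
ft_force: [-0.4, -0.3, 0.4]
width: 0.0872
grip_force: 0.0
[-0.10629016  0.52247524 -0.93268432  1.46624874  0.41990246  1.37017221
 -1.06282432] [0.47534734 0.40688328 0.19610716]
```

View pics/m2.png

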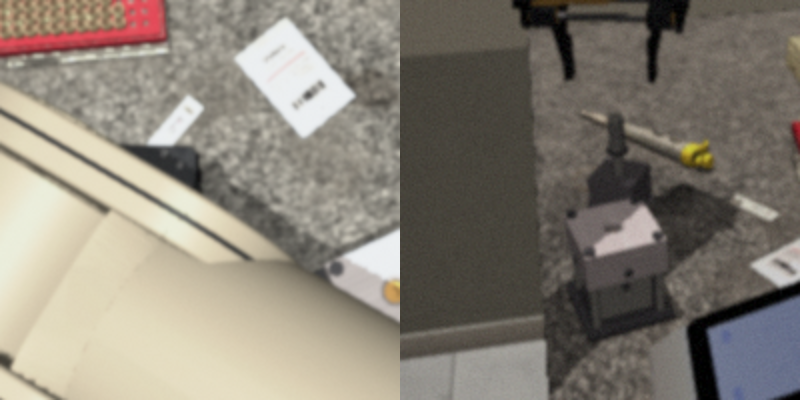

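The side view shows the open fingers straddling the drift (fingers at 568 and 652, handle at 616). I'll descend and grip.

```bash
python3 -m crank '[{"claw":-1,"dx":0.26,"dy":0,"dz":0.75,"ax":0,"ay":0,"az":0},{"claw":-1,"dx":0,"dy":0,"dz":0.75,"ax":0,"ay":0,"az":0},{"claw":-1,"dx":0,"dy":0,"dz":0.75,"ax":0,"ay":0,"az":0},{"claw":-1,"dx":0,"dy":0,"dz":0.5,"ax":0,"ay":0,"az":0},{"claw":-1,"dx":0,"dy":0,"dz":0.2,"ax":0,"ay":0,"az":0},{"claw":-1,"dx":0,"dy":0,"dz":0,"ax":0,"ay":0,"az":0}]'
```

```text
time: 5.82
ee_pos: [0.4766, 0.4159, 0.1119]
eef_rot: [0.707, 0.707, -0.0, 0.0]
ft_force: [-0.2, -0.3, 0.3]
width: 0.087
grip_force: 0.0
```

```bash
python3 -m crank '[{"claw":-1,"dx":-0.03,"dy":-0.03,"dz":0.17,"ax":0,"ay":0,"az":0},{"claw":1,"dx":0,"dy":0,"dz":0,"ax":0,"ay":0,"az":0},{"claw":1,"dx":0,"dy":0,"dz":0,"ax":0,"ay":0,"az":0},{"claw":1,"dx":0,"dy":0,"dz":0,"ax":0,"ay":0,"az":0},{"claw":1,"dx":0,"dy":0,"dz":0,"ax":0,"ay":0,"az":0},{"claw":1,"dx":0,"dy":0,"dz":0,"ax":0,"ay":0,"az":0},{"claw":1,"dx":0,"dy":0,"dz":0,"ax":0,"ay":0,"az":0},{"claw":1,"dx":0,"dy":0,"dz":0,"ax":0,"ay":0,"az":0}]' 50;python3 -m crank '[{"claw":1,"dx":0,"dy":0,"dz":0,"ax":0,"ay":0,"az":0},{"claw":1,"dx":0,"dy":0,"dz":0,"ax":0,"ay":0,"az":0}]'; python3 - <<'E'
from bench import r
s=r.read_state();print(s["ee_pos"],s["ft_force"],s["torque"])
E
```

```text
time: 6.48
ee_pos: [0.4756, 0.4154, 0.107]
eef_rot: [0.707, 0.707, 0.0, 0.0]
ft_force: [-0.5, 0.5, -0.1]
width: 0.0485
grip_force: 0.0
time: 6.65
ee_pos: [0.4756, 0.4153, 0.1069]
eef_rot: [0.707, 0.707, -0.0, 0.0]
ft_force: [0.2, 0.0, -0.6]
width: 0.0349
grip_force: 0.0
[0.4755603  0.41533339 0.10692342] [ 0.16818936  0.00526262 -0.58624747] [-0.03235142 -0.1361469  -0.0001795 ]
```

```bash
python3 -m crank '[{"claw":1,"dx":0,"dy":0,"dz":0,"ax":0,"ay":0,"az":0},{"claw":1,"dx":0,"dy":0,"dz":0,"ax":0,"ay":0,"az":0},{"claw":1,"dx":0,"dy":0,"dz":0,"ax":0,"ay":0,"az":0},{"claw":1,"dx":0,"dy":0,"dz":0,"ax":0,"ay":0,"az":0}]';python3 -m crank '[{"claw":1,"dx":0,"dy":0,"dz":0,"ax":0,"ay":0,"az":0},{"claw":1,"dx":0,"dy":0,"dz":0,"ax":0,"ay":0,"az":0}]'; python3 - <<'E'
from bench import r
s=r.read_state();print(s["ee_pos"],s["ft_force"],s["torque"])
E
```

```text
time: 6.98
ee_pos: [0.4755, 0.4153, 0.1069]
eef_rot: [0.707, 0.707, -0.0, 0.0]
ft_force: [-0.1, -0.8, 0.3]
width: 0.0189
grip_force: 50.0
time: 7.15
ee_pos: [0.4755, 0.4153, 0.1069]
eef_rot: [0.707, 0.707, -0.0, 0.0]
ft_force: [-0.4, 0.0, -0.3]
width: 0.0187
grip_force: 50.0
[0.4755254  0.41532289 0.10687676] [-0.42653358  0.03925284 -0.32346641] [-0.05322727 -0.19807367 -0.00784444]
```

```bash
python3 -m crank '[{"claw":1,"dx":0,"dy":0,"dz":-0.3,"ax":0,"ay":0,"az":0},{"claw":1,"dx":0,"dy":0,"dz":-0.6,"ax":0,"ay":0,"az":0},{"claw":1,"dx":0,"dy":0,"dz":-0.8,"ax":0,"ay":0,"az":0},{"claw":1,"dx":0,"dy":0,"dz":-0.8,"ax":0,"ay":0,"az":0},{"claw":1,"dx":0,"dy":0,"dz":-0.8,"ax":0,"ay":0,"az":0},{"claw":1,"dx":0,"dy":0,"dz":-0.8,"ax":0,"ay":0,"az":0},{"claw":1,"dx":0,"dy":0,"dz":-0.3,"ax":0,"ay":0,"az":0},{"claw":1,"dx":0,"dy":0,"dz":0,"ax":0,"ay":0,"az":0}]';python3 - <<'E'
from bench import r
s=r.read_state();print(s["ee_pos"],s["ft_force"],s["torque"],s["width"])
E
```

```text
time: 7.82
ee_pos: [0.4759, 0.4163, 0.2415]
eef_rot: [0.707, 0.707, 0.002, 0.0]
ft_force: [0.1, -0.1, -1.7]
width: 0.0185
grip_force: 50.0
[0.47592562 0.41626249 0.24145586] [ 0.11217478 -0.08234204 -1.69786309] [-0.01364972 -0.06522193  0.00144403] 0.018495738391335396
```

```bash
python3 -m crank '[{"claw":1,"dx":-0.6,"dy":0.1,"dz":0,"ax":0,"ay":0,"az":0},{"claw":1,"dx":-0.9,"dy":0.13,"dz":0,"ax":0,"ay":0,"az":0},{"claw":1,"dx":-0.9,"dy":0.13,"dz":0,"ax":0,"ay":0,"az":0},{"claw":1,"dx":-0.9,"dy":0.13,"dz":0,"ax":0,"ay":0,"az":0},{"claw":1,"dx":-0.9,"dy":0.13,"dz":0,"ax":0,"ay":0,"az":0},{"claw":1,"dx":-0.9,"dy":0.1,"dz":0,"ax":0,"ay":0,"az":0},{"claw":1,"dx":-0.7,"dy":0.1,"dz":0,"ax":0,"ay":0,"az":0},{"claw":1,"dx":-0.45,"dy":0,"dz":0,"ax":0,"ay":0,"az":0}]';python3 -m crank '[{"claw":1,"dx":0,"dy":0,"dz":0,"ax":0,"ay":0,"az":0},{"claw":1,"dx":0,"dy":0,"dz":0,"ax":0,"ay":0,"az":0},{"claw":1,"dx":0,"dy":0,"dz":0,"ax":0,"ay":0,"az":0}]';python3 - <<'E'
from h import *
s=r.read_state();print(s["ee_pos"],s["joint_positions"])
c=r.camera("side");p=proj(c,s["ee_pos"]-np.array([0,0,.101]));print("tip expected",p, "mouth",proj(c,[.5003,.2282,.104]))
cv2.imwrite("pics/s3.png",cv2.resize(c["color"][120:270,170:290],None,fx=4,fy=4,interpolation=cv2.INTER_CUBIC)[:,:,::-1])
E
```

```text
time: 8.48
ee_pos: [0.5006, 0.2242, 0.237]
eef_rot: [0.708, 0.706, -0.001, 0.0]
ft_force: [-0.0, -0.6, -1.8]
width: 0.019
grip_force: 50.0
time: 8.73
ee_pos: [0.4996, 0.2285, 0.2382]
eef_rot: [0.707, 0.707, -0.0, -0.0]
ft_force: [-0.4, 0.2, -2.4]
width: 0.019
grip_force: 50.0
[0.4995934  0.22854074 0.23817031] [ 0.3077345   0.29715997 -0.97237011  1.6170437   0.24923699  1.36098482
 -0.6957448 ]
tip expected [224.82547687 219.08535567] mouth [226.23589142 232.73196153]
```

View pics/s3.png

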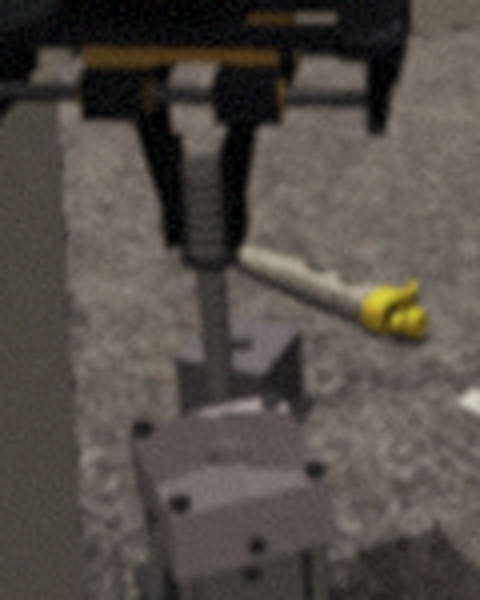

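The drift hangs straight: its tip is at crop (219,395), which is full-image (224.8,218.8), against an expected (224.8,219.1). I'll enter the guide.

```bash
python3 -m crank '[{"claw":1,"dx":-0.01,"dy":0.02,"dz":0.4,"ax":0,"ay":0,"az":0},{"claw":1,"dx":0,"dy":0,"dz":0.4,"ax":0,"ay":0,"az":0},{"claw":1,"dx":0,"dy":0,"dz":0.2,"ax":0,"ay":0,"az":0},{"claw":1,"dx":0,"dy":0,"dz":0,"ax":0,"ay":0,"az":0}]';python3 -m crank '[{"claw":1,"dx":0,"dy":0,"dz":0.07,"ax":0,"ay":0,"az":0},{"claw":1,"dx":0,"dy":0,"dz":0.07,"ax":0,"ay":0,"az":0},{"claw":1,"dx":0,"dy":0,"dz":0,"ax":0,"ay":0,"az":0}]'
python3 -m crank '[{"claw":1,"dx":0,"dy":0,"dz":0.07,"ax":0,"ay":0,"az":0},{"claw":1,"dx":0,"dy":0,"dz":0,"ax":0,"ay":0,"az":0}]'
```

```text
time: 9.12
ee_pos: [0.4997, 0.2273, 0.2065]
eef_rot: [0.707, 0.707, -0.002, -0.001]
ft_force: [-0.9, -0.2, -2.2]
width: 0.0185
grip_force: 50.0
time: 9.37
ee_pos: [0.5008, 0.2276, 0.2046]
eef_rot: [0.707, 0.707, -0.0, 0.0]
ft_force: [-0.3, -0.5, -1.3]
width: 0.0187
grip_force: 50.0
time: 9.53
ee_pos: [0.5008, 0.2275, 0.2025]
eef_rot: [0.707, 0.707, 0.0, 0.0]
ft_force: [0.6, -0.8, -2.2]
width: 0.0189
grip_force: 50.0
```

```bash
for i in 1; do :; done; python3 -m crank '[{"claw":1,"dx":0,"dy":0,"dz":0.07,"ax":0,"ay":0,"az":0},{"claw":1,"dx":0,"dy":0,"dz":0,"ax":0,"ay":0,"az":0}]' | grep -E "pos|ft"
python3 -m crank '[{"claw":1,"dx":0,"dy":0,"dz":0.07,"ax":0,"ay":0,"az":0},{"claw":1,"dx":0,"dy":0,"dz":0,"ax":0,"ay":0,"az":0}]' | grep -E "pos|ft"
python3 -m crank '[{"claw":1,"dx":0,"dy":0,"dz":0.07,"ax":0,"ay":0,"az":0},{"claw":1,"dx":0,"dy":0,"dz":0,"ax":0,"ay":0,"az":0}]' | grep -E "pos|ft"
```

```text
ee_pos: [0.5007, 0.2274, 0.2003]
ft_force: [-0.3, 0.5, -1.9]
ee_pos: [0.5007, 0.2274, 0.1981]
ft_force: [-0.7, 0.6, -1.2]
ee_pos: [0.5007, 0.2274, 0.196]
ft_force: [-0.7, -0.3, -2.0]
```

```bash
python3 -m crank '[{"claw":1,"dx":0,"dy":0,"dz":0.08,"ax":0,"ay":0,"az":0},{"claw":1,"dx":0,"dy":0,"dz":0.04,"ax":0,"ay":0,"az":0},{"claw":1,"dx":0,"dy":0,"dz":0,"ax":0,"ay":0,"az":0}]' | grep -E "pos|ft"
python3 -m crank '[{"claw":1,"dx":0,"dy":0,"dz":0.03,"ax":0,"ay":0,"az":0},{"claw":1,"dx":0,"dy":0,"dz":0,"ax":0,"ay":0,"az":0}]' | grep -E "pos|ft"
python3 -m crank '[{"claw":1,"dx":0,"dy":0,"dz":0.03,"ax":0,"ay":0,"az":0},{"claw":1,"dx":0,"dy":0,"dz":0,"ax":0,"ay":0,"az":0}]' | grep -E "pos|ft"
```

```text
ee_pos: [0.5006, 0.2274, 0.1924]
ft_force: [-0.4, -0.1, -1.3]
ee_pos: [0.5008, 0.2275, 0.1917]
ft_force: [0.1, 0.8, -2.0]
ee_pos: [0.5008, 0.2275, 0.1909]
ft_force: [-0.4, 0.4, -0.9]
```

```bash
python3 -m crank '[{"claw":1,"dx":0,"dy":0,"dz":0.03,"ax":0,"ay":0,"az":0},{"claw":1,"dx":0,"dy":0,"dz":0,"ax":0,"ay":0,"az":0}]' | grep -E "pos|ft"
python3 -m crank '[{"claw":1,"dx":0,"dy":0,"dz":0.03,"ax":0,"ay":0,"az":0},{"claw":1,"dx":0,"dy":0,"dz":0,"ax":0,"ay":0,"az":0}]' | grep -E "pos|ft"
python3 -m crank '[{"claw":1,"dx":0,"dy":0,"dz":0.03,"ax":0,"ay":0,"az":0},{"claw":1,"dx":0,"dy":0,"dz":0,"ax":0,"ay":0,"az":0}]' | grep -E "time|pos|ft"
```

```text
ee_pos: [0.5011, 0.2278, 0.1905]
ft_force: [0.1, 0.2, 1.8]
ee_pos: [0.5011, 0.2278, 0.1897]
ft_force: [-0.3, -0.7, 4.2]
time: 11.12
ee_pos: [0.5011, 0.2278, 0.1887]
ft_force: [-0.0, 0.1, 3.3]
```

```bash
python3 -m crank '[{"claw":1,"dx":0,"dy":0,"dz":0.03,"ax":0,"ay":0,"az":0},{"claw":1,"dx":0,"dy":0,"dz":0.03,"ax":0,"ay":0,"az":0}]' | grep -E "pos|ft"
python3 -m crank '[{"claw":1,"dx":0,"dy":0,"dz":0.03,"ax":0,"ay":0,"az":0},{"claw":1,"dx":0,"dy":0,"dz":0.03,"ax":0,"ay":0,"az":0}]' | grep -E "pos|ft"
python3 -m crank '[{"claw":1,"dx":0,"dy":0,"dz":0.03,"ax":0,"ay":0,"az":0},{"claw":1,"dx":0,"dy":0,"dz":0.03,"ax":0,"ay":0,"az":0}]' | grep -E "time|pos|ft"
```

```text
ee_pos: [0.5013, 0.2279, 0.1872]
ft_force: [-0.4, -0.3, 7.9]
ee_pos: [0.5012, 0.2279, 0.1854]
ft_force: [-0.7, -0.0, 7.8]
time: 11.62
ee_pos: [0.5012, 0.2279, 0.1836]
ft_force: [-0.9, -0.2, 8.3]
```

```bash
python3 -m crank '[{"claw":1,"dx":0,"dy":0,"dz":0.03,"ax":0,"ay":0,"az":0},{"claw":1,"dx":0,"dy":0,"dz":0.03,"ax":0,"ay":0,"az":0},{"claw":1,"dx":0,"dy":0,"dz":0.03,"ax":0,"ay":0,"az":0}]' | grep -E "pos|ft"
python3 -m crank '[{"claw":1,"dx":0,"dy":0,"dz":0.03,"ax":0,"ay":0,"az":0},{"claw":1,"dx":0,"dy":0,"dz":0.03,"ax":0,"ay":0,"az":0}]' | grep -E "pos|ft"
python3 -m crank '[{"claw":1,"dx":0,"dy":0,"dz":0.03,"ax":0,"ay":0,"az":0},{"claw":1,"dx":0,"dy":0,"dz":0.03,"ax":0,"ay":0,"az":0}]' | grep -E "time|pos|ft"
```

```text
ee_pos: [0.5013, 0.2279, 0.1809]
ft_force: [-1.0, 0.0, 7.5]
ee_pos: [0.5013, 0.2279, 0.1791]
ft_force: [-0.4, -1.0, 8.9]
time: 12.2
ee_pos: [0.5012, 0.2279, 0.1773]
ft_force: [-0.6, -0.5, 7.3]
```

```bash
python3 -m crank '[{"claw":1,"dx":0,"dy":0,"dz":0.03,"ax":0,"ay":0,"az":0},{"claw":1,"dx":0,"dy":0,"dz":0.03,"ax":0,"ay":0,"az":0}]' | grep -E "time|pos|ft"
```

```text
time: 12.37
ee_pos: [0.5008, 0.2276, 0.1748]
ft_force: [-0.5, 0.6, -2.5]
```

The bushing dropped free. I'll follow it into the receiver.

```bash
python3 -m crank '[{"claw":1,"dx":0,"dy":0,"dz":0.03,"ax":0,"ay":0,"az":0},{"claw":1,"dx":0,"dy":0,"dz":0.03,"ax":0,"ay":0,"az":0},{"claw":1,"dx":0,"dy":0,"dz":0.03,"ax":0,"ay":0,"az":0}]' | grep -E "pos|ft"
python3 -m crank '[{"claw":1,"dx":0,"dy":0,"dz":0.03,"ax":0,"ay":0,"az":0},{"claw":1,"dx":0,"dy":0,"dz":0.03,"ax":0,"ay":0,"az":0}]' | grep -E "pos|ft"
python3 -m crank '[{"claw":1,"dx":0,"dy":0,"dz":0.03,"ax":0,"ay":0,"az":0},{"claw":1,"dx":0,"dy":0,"dz":0.03,"ax":0,"ay":0,"az":0}]' | grep -E "time|pos|ft"
```

```text
ee_pos: [0.5005, 0.2274, 0.1715]
ft_force: [0.3, -0.5, -2.3]
ee_pos: [0.5007, 0.2275, 0.1699]
ft_force: [-0.1, -0.1, -1.4]
time: 12.95
ee_pos: [0.5008, 0.2275, 0.1683]
ft_force: [-0.2, 0.2, -2.1]
```

```bash
python3 -m crank '[{"claw":1,"dx":0,"dy":0,"dz":0.03,"ax":0,"ay":0,"az":0},{"claw":1,"dx":0,"dy":0,"dz":0.03,"ax":0,"ay":0,"az":0}]' | grep -E "time|pos|ft"
python3 -m crank '[{"claw":1,"dx":0,"dy":0,"dz":0.03,"ax":0,"ay":0,"az":0},{"claw":1,"dx":0,"dy":0,"dz":0.03,"ax":0,"ay":0,"az":0}]' | grep -E "time|pos|ft"
```

```text
time: 13.12
ee_pos: [0.5008, 0.2275, 0.1665]
ft_force: [-0.1, -0.1, -2.6]
time: 13.28
ee_pos: [0.5009, 0.2276, 0.1649]
ft_force: [-0.2, -0.5, 1.4]
```

```bash
python3 -m crank '[{"claw":1,"dx":0,"dy":0,"dz":0.03,"ax":0,"ay":0,"az":0},{"claw":1,"dx":0,"dy":0,"dz":0.03,"ax":0,"ay":0,"az":0}]' | grep -E "time|pos|ft"
python3 -m crank '[{"claw":1,"dx":0,"dy":0,"dz":0.03,"ax":0,"ay":0,"az":0},{"claw":1,"dx":0,"dy":0,"dz":0.03,"ax":0,"ay":0,"az":0}]' | grep -E "time|pos|ft"
python3 -m crank '[{"claw":1,"dx":0,"dy":0,"dz":0.03,"ax":0,"ay":0,"az":0},{"claw":1,"dx":0,"dy":0,"dz":0.03,"ax":0,"ay":0,"az":0}]' | grep -E "time|pos|ft"
```

```text
time: 13.45
ee_pos: [0.501, 0.2277, 0.1632]
ft_force: [-0.4, -0.2, 0.8]
time: 13.62
ee_pos: [0.5009, 0.2276, 0.1613]
ft_force: [-0.0, -0.0, 0.5]
time: 13.78
ee_pos: [0.5008, 0.2276, 0.1594]
ft_force: [0.7, 0.0, 1.4]
```

```bash
python3 -m crank '[{"claw":1,"dx":0,"dy":0,"dz":0.03,"ax":0,"ay":0,"az":0},{"claw":1,"dx":0,"dy":0,"dz":0.03,"ax":0,"ay":0,"az":0}]' | grep -E "time|pos|ft"
```

```text
time: 13.95
ee_pos: [0.5008, 0.2276, 0.1575]
ft_force: [0.7, 0.4, 1.2]
```

```bash
python3 -m crank '[{"claw":1,"dx":0,"dy":0,"dz":0.03,"ax":0,"ay":0,"az":0},{"claw":1,"dx":0,"dy":0,"dz":0.03,"ax":0,"ay":0,"az":0}]' | grep -E "time|pos|ft"
```

```text
time: 14.12
ee_pos: [0.5008, 0.2276, 0.1557]
ft_force: [0.1, -0.2, 0.9]
```

```bash
python3 -m crank '[{"claw":1,"dx":0,"dy":0,"dz":0.03,"ax":0,"ay":0,"az":0},{"claw":1,"dx":0,"dy":0,"dz":0.03,"ax":0,"ay":0,"az":0}]' | grep -E "time|pos|ft"
```

```text
time: 14.28
ee_pos: [0.5008, 0.2275, 0.1539]
ft_force: [-0.5, -0.1, 1.0]
```

```bash
python3 -m crank '[{"claw":1,"dx":0,"dy":0,"dz":0.03,"ax":0,"ay":0,"az":0},{"claw":1,"dx":0,"dy":0,"dz":0,"ax":0,"ay":0,"az":0}]' | grep -E "time|pos|ft"
```

```text
time: 14.45
ee_pos: [0.5006, 0.2275, 0.1528]
ft_force: [0.6, 0.0, -1.7]
```

```bash
python3 -m crank '[{"claw":1,"dx":0,"dy":0,"dz":0.03,"ax":0,"ay":0,"az":0},{"claw":1,"dx":0,"dy":0,"dz":0.03,"ax":0,"ay":0,"az":0}]' | grep -E "time|pos|ft"
```

```text
time: 14.62
ee_pos: [0.5007, 0.2275, 0.1513]
ft_force: [-1.0, -0.4, 0.2]
```

```bash
python3 -m crank '[{"claw":1,"dx":0,"dy":0,"dz":0.03,"ax":0,"ay":0,"az":0},{"claw":1,"dx":0,"dy":0,"dz":0,"ax":0,"ay":0,"az":0}]' | grep -E "time|pos|ft"
```

```text
time: 14.78
ee_pos: [0.5007, 0.2274, 0.1501]
ft_force: [-0.1, -0.2, -2.4]
```

```bash
python3 -m crank '[{"claw":1,"dx":0,"dy":0,"dz":0.03,"ax":0,"ay":0,"az":0},{"claw":1,"dx":0,"dy":0,"dz":0.03,"ax":0,"ay":0,"az":0}]' | grep -E "time|pos|ft"
```

```text
time: 14.95
ee_pos: [0.5008, 0.2275, 0.1486]
ft_force: [0.1, -1.1, 1.0]
```

```bash
python3 -m crank '[{"claw":1,"dx":0,"dy":0,"dz":0.03,"ax":0,"ay":0,"az":0},{"claw":1,"dx":0,"dy":0,"dz":0,"ax":0,"ay":0,"az":0}]' | grep -E "time|pos|ft"
```

```text
time: 15.12
ee_pos: [0.5006, 0.2274, 0.1474]
ft_force: [-0.0, 0.8, -1.9]
```

```bash
python3 -m crank '[{"claw":1,"dx":0,"dy":0,"dz":0.03,"ax":0,"ay":0,"az":0},{"claw":1,"dx":0,"dy":0,"dz":0.03,"ax":0,"ay":0,"az":0}]' | grep -E "time|pos|ft"
```

```text
time: 15.28
ee_pos: [0.5008, 0.2276, 0.1461]
ft_force: [-0.9, -0.7, 5.0]
```

```bash
python3 -m crank '[{"claw":1,"dx":0,"dy":0,"dz":0.03,"ax":0,"ay":0,"az":0},{"claw":1,"dx":0,"dy":0,"dz":0,"ax":0,"ay":0,"az":0}]' | grep -E "time|pos|ft"
```

```text
time: 15.45
ee_pos: [0.501, 0.2278, 0.1455]
ft_force: [-2.6, -0.9, 6.0]
```

```bash
python3 -m crank '[{"claw":1,"dx":0,"dy":0,"dz":0.03,"ax":0,"ay":0,"az":0},{"claw":1,"dx":0,"dy":0,"dz":0,"ax":0,"ay":0,"az":0}]' | grep -E "time|pos|ft"
```

```text
time: 15.62
ee_pos: [0.5011, 0.2279, 0.1449]
ft_force: [-1.6, -0.8, 9.3]
```

```bash
python3 -m crank '[{"claw":1,"dx":0,"dy":0,"dz":0.03,"ax":0,"ay":0,"az":0},{"claw":1,"dx":0,"dy":0,"dz":0,"ax":0,"ay":0,"az":0}]' | grep -E "time|pos|ft"
```

```text
time: 15.78
ee_pos: [0.5012, 0.228, 0.1444]
ft_force: [-1.9, -1.2, 12.1]
```

```bash
python3 -m crank '[{"claw":1,"dx":0,"dy":0,"dz":0.04,"ax":0,"ay":0,"az":0},{"claw":1,"dx":0,"dy":0,"dz":0,"ax":0,"ay":0,"az":0},{"claw":1,"dx":0,"dy":0,"dz":0,"ax":0,"ay":0,"az":0}]' | grep -E "time|pos|ft"; python3 -m crank '[{"claw":1,"dx":0,"dy":0,"dz":0,"ax":0,"ay":0,"az":0},{"claw":1,"dx":0,"dy":0,"dz":0,"ax":0,"ay":0,"az":0},{"claw":1,"dx":0,"dy":0,"dz":0,"ax":0,"ay":0,"az":0}]' | grep -E "time|pos|ft"
```

```text
time: 16.03
ee_pos: [0.5015, 0.2282, 0.1437]
ft_force: [-3.0, -1.8, 15.3]
time: 16.28
ee_pos: [0.5015, 0.2282, 0.1437]
ft_force: [-3.3, -1.9, 14.7]
```

```bash
python3 -m crank '[{"claw":1,"dx":0,"dy":0,"dz":0.01,"ax":0,"ay":0,"az":0},{"claw":1,"dx":0,"dy":0,"dz":0,"ax":0,"ay":0,"az":0},{"claw":1,"dx":0,"dy":0,"dz":0,"ax":0,"ay":0,"az":0},{"claw":1,"dx":0,"dy":0,"dz":0,"ax":0,"ay":0,"az":0},{"claw":1,"dx":0,"dy":0,"dz":0,"ax":0,"ay":0,"az":0},{"claw":1,"dx":0,"dy":0,"dz":0,"ax":0,"ay":0,"az":0}]' | grep -E "time|pos|ft"; python3 -m crank '[{"claw":1,"dx":0,"dy":0,"dz":0,"ax":0,"ay":0,"az":0},{"claw":1,"dx":0,"dy":0,"dz":0,"ax":0,"ay":0,"az":0},{"claw":1,"dx":0,"dy":0,"dz":0,"ax":0,"ay":0,"az":0},{"claw":1,"dx":0,"dy":0,"dz":0,"ax":0,"ay":0,"az":0}]' | grep -E "time|pos|ft"
```

```text
time: 16.78
ee_pos: [0.5015, 0.2282, 0.1435]
ft_force: [-4.4, -1.9, 14.7]
time: 17.12
ee_pos: [0.5015, 0.2283, 0.1436]
ft_force: [-3.6, -2.0, 16.3]
```

Pressed home at about 17 N for over a second. I'll withdraw and go back above the stand.

```bash
python3 -m crank '[{"claw":1,"dx":0,"dy":0,"dz":-0.1,"ax":0,"ay":0,"az":0},{"claw":1,"dx":0,"dy":0,"dz":-0.2,"ax":0,"ay":0,"az":0},{"claw":1,"dx":0,"dy":0,"dz":-0.4,"ax":0,"ay":0,"az":0},{"claw":1,"dx":0,"dy":0,"dz":-0.4,"ax":0,"ay":0,"az":0},{"claw":1,"dx":0,"dy":0,"dz":-0.4,"ax":0,"ay":0,"az":0},{"claw":1,"dx":0,"dy":0,"dz":-0.4,"ax":0,"ay":0,"az":0},{"claw":1,"dx":0,"dy":0,"dz":-0.4,"ax":0,"ay":0,"az":0},{"claw":1,"dx":0,"dy":0,"dz":-0.4,"ax":0,"ay":0,"az":0}]' | grep -E "time|pos|ft"; python3 -m crank '[{"claw":1,"dx":0,"dy":0,"dz":-0.4,"ax":0,"ay":0,"az":0},{"claw":1,"dx":0,"dy":0,"dz":-0.2,"ax":0,"ay":0,"az":0},{"claw":1,"dx":0,"dy":0,"dz":0,"ax":0,"ay":0,"az":0},{"claw":1,"dx":0,"dy":0,"dz":0,"ax":0,"ay":0,"az":0}]' | grep -E "time|pos|ft|rot"
```

```text
time: 17.78
ee_pos: [0.5008, 0.2275, 0.2242]
ft_force: [0.2, 0.9, -2.4]
time: 18.12
ee_pos: [0.5008, 0.2275, 0.2407]
eef_rot: [0.707, 0.707, 0.0, 0.0]
ft_force: [0.7, -0.3, -2.6]
```

```bash
python3 -m crank '[{"claw":1,"dx":0.5,"dy":-0.12,"dz":0,"ax":0,"ay":0,"az":0},{"claw":1,"dx":0.9,"dy":-0.12,"dz":0,"ax":0,"ay":0,"az":0},{"claw":1,"dx":0.9,"dy":-0.12,"dz":0,"ax":0,"ay":0,"az":0},{"claw":1,"dx":0.9,"dy":-0.12,"dz":0,"ax":0,"ay":0,"az":0},{"claw":1,"dx":0.9,"dy":-0.12,"dz":0,"ax":0,"ay":0,"az":0},{"claw":1,"dx":0.9,"dy":-0.12,"dz":0,"ax":0,"ay":0,"az":0},{"claw":1,"dx":0.7,"dy":-0.12,"dz":0,"ax":0,"ay":0,"az":0},{"claw":1,"dx":0.56,"dy":0,"dz":0,"ax":0,"ay":0,"az":0}]' | grep -E "time|pos|ft"; python3 -m crank '[{"claw":1,"dx":0,"dy":0,"dz":0.5,"ax":0,"ay":0,"az":0},{"claw":1,"dx":0,"dy":0,"dz":0.5,"ax":0,"ay":0,"az":0},{"claw":1,"dx":0,"dy":0,"dz":0.5,"ax":0,"ay":0,"az":0},{"claw":1,"dx":0,"dy":0,"dz":0.5,"ax":0,"ay":0,"az":0},{"claw":1,"dx":0,"dy":0,"dz":0,"ax":0,"ay":0,"az":0},{"claw":1,"dx":0,"dy":0,"dz":0,"ax":0,"ay":0,"az":0},{"claw":1,"dx":0,"dy":0,"dz":0,"ax":0,"ay":0,"az":0}]' | grep -E "time|pos|ft|rot"
python3 - <<'E'
from h import *
s=r.read_state();print(s["ee_pos"],s["joint_positions"])
c=r.camera("side");p=proj(c,s["ee_pos"]-np.array([0,0,.101]));print("tip expected",(p-[180,110])*4, "mouth",(proj(c,[.4753,.4147,.056])-[180,110])*4)
cv2.imwrite("pics/s4.png",cv2.resize(c["color"][110:260,180:300],None,fx=4,fy=4,interpolation=cv2.INTER_CUBIC)[:,:,::-1])
E
```

```text
time: 18.78
ee_pos: [0.4738, 0.4173, 0.2395]
ft_force: [-0.6, -0.1, -0.7]
time: 19.37
ee_pos: [0.4756, 0.4155, 0.1812]
eef_rot: [0.707, 0.707, 0.0, -0.0]
ft_force: [-0.4, -0.3, -1.0]
[0.47562725 0.41550179 0.18121544] [-0.11847245  0.54506238 -0.93437742  1.47426335  0.44205995  1.344329
 -1.08216038]
tip expected [193.96633121 347.38754923] mouth [195.66208655 381.38202751]
```

View pics/s4.png

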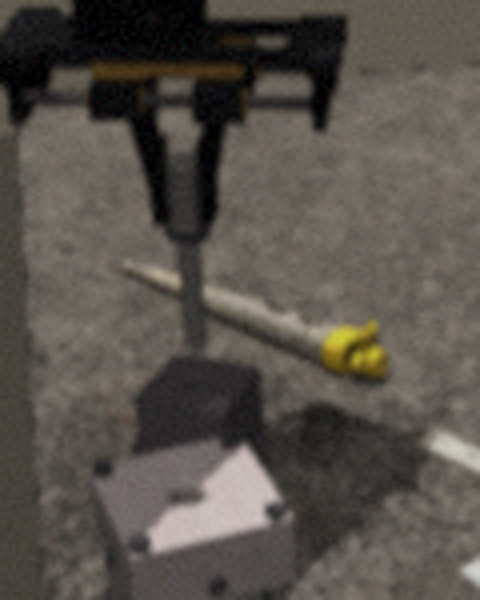

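The drift is upright with its tip at crop (195,348), as expected. I'll insert it.

```bash
python3 -m crank '[{"claw":1,"dx":0,"dy":0,"dz":0.4,"ax":0,"ay":0,"az":0},{"claw":1,"dx":0,"dy":0,"dz":0.4,"ax":0,"ay":0,"az":0},{"claw":1,"dx":0,"dy":0,"dz":0,"ax":0,"ay":0,"az":0}]' | grep -E "pos|ft"
python3 -m crank '[{"claw":1,"dx":0,"dy":0,"dz":0.1,"ax":0,"ay":0,"az":0},{"claw":1,"dx":0,"dy":0,"dz":0.1,"ax":0,"ay":0,"az":0},{"claw":1,"dx":0,"dy":0,"dz":0,"ax":0,"ay":0,"az":0}]' | grep -E "pos|ft"
```

```text
ee_pos: [0.4749, 0.4141, 0.1537]
ft_force: [-0.1, 0.1, -2.9]
ee_pos: [0.4755, 0.4152, 0.1502]
ft_force: [-1.1, -0.1, -1.1]
```

```bash
python3 -m crank '[{"claw":1,"dx":0,"dy":0,"dz":0.2,"ax":0,"ay":0,"az":0},{"claw":1,"dx":0,"dy":0,"dz":0.2,"ax":0,"ay":0,"az":0},{"claw":1,"dx":0,"dy":0,"dz":0,"ax":0,"ay":0,"az":0}]' | grep -E "pos|ft"
```

```text
ee_pos: [0.4752, 0.4148, 0.1373]
ft_force: [-0.9, -0.5, -2.5]
```

```bash
python3 -m crank '[{"claw":1,"dx":0,"dy":0,"dz":0.25,"ax":0,"ay":0,"az":0},{"claw":1,"dx":0,"dy":0,"dz":0.25,"ax":0,"ay":0,"az":0},{"claw":1,"dx":0,"dy":0,"dz":0.25,"ax":0,"ay":0,"az":0},{"claw":1,"dx":0,"dy":0,"dz":0.15,"ax":0,"ay":0,"az":0},{"claw":1,"dx":0,"dy":0,"dz":0,"ax":0,"ay":0,"az":0},{"claw":1,"dx":0,"dy":0,"dz":0,"ax":0,"ay":0,"az":0}]' | grep -E "pos|ft"
python3 -m crank '[{"claw":1,"dx":0,"dy":0,"dz":0.03,"ax":0,"ay":0,"az":0},{"claw":1,"dx":0,"dy":0,"dz":0.03,"ax":0,"ay":0,"az":0},{"claw":1,"dx":0,"dy":0,"dz":0,"ax":0,"ay":0,"az":0}]' | grep -E "pos|ft"
```

```text
ee_pos: [0.4754, 0.4153, 0.1114]
ft_force: [-0.3, 0.5, -1.2]
ee_pos: [0.4756, 0.4154, 0.11]
ft_force: [0.9, 0.3, -2.1]
```

```bash
python3 -m crank '[{"claw":1,"dx":0,"dy":0,"dz":0.05,"ax":0,"ay":0,"az":0},{"claw":1,"dx":0,"dy":0,"dz":0.03,"ax":0,"ay":0,"az":0},{"claw":1,"dx":0,"dy":0,"dz":0,"ax":0,"ay":0,"az":0}]' | grep -E "pos|ft"
python3 -m crank '[{"claw":1,"dx":0,"dy":0,"dz":0.03,"ax":0,"ay":0,"az":0},{"claw":1,"dx":0,"dy":0,"dz":0,"ax":0,"ay":0,"az":0},{"claw":1,"dx":0,"dy":0,"dz":0,"ax":0,"ay":0,"az":0}]' | grep -E "pos|ft"
```

```text
ee_pos: [0.4755, 0.4152, 0.1073]
ft_force: [0.2, 0.2, -2.8]
ee_pos: [0.4756, 0.4155, 0.1069]
ft_force: [0.0, 0.7, 1.7]
```

Seated, with contact at the original height. Releasing slowly and retreating.

```bash
python3 -m crank '[{"claw":0.5,"dx":0,"dy":0,"dz":-0.02,"ax":0,"ay":0,"az":0},{"claw":0.5,"dx":0,"dy":0,"dz":0,"ax":0,"ay":0,"az":0},{"claw":0,"dx":0,"dy":0,"dz":0,"ax":0,"ay":0,"az":0},{"claw":0,"dx":0,"dy":0,"dz":0,"ax":0,"ay":0,"az":0},{"claw":-1,"dx":0,"dy":0,"dz":0,"ax":0,"ay":0,"az":0},{"claw":-1,"dx":0,"dy":0,"dz":0,"ax":0,"ay":0,"az":0},{"claw":-1,"dx":0,"dy":0,"dz":0,"ax":0,"ay":0,"az":0},{"claw":-1,"dx":0,"dy":0,"dz":0,"ax":0,"ay":0,"az":0}]';python3 -m crank '[{"claw":-1,"dx":0,"dy":0,"dz":-0.2,"ax":0,"ay":0,"az":0},{"claw":-1,"dx":0,"dy":0,"dz":-0.5,"ax":0,"ay":0,"az":0},{"claw":-1,"dx":0,"dy":0,"dz":-0.8,"ax":0,"ay":0,"az":0},{"claw":-1,"dx":0,"dy":0,"dz":-0.8,"ax":0,"ay":0,"az":0},{"claw":-1,"dx":0,"dy":0,"dz":-0.8,"ax":0,"ay":0,"az":0},{"claw":-1,"dx":0,"dy":0,"dz":-0.8,"ax":0,"ay":0,"az":0},{"claw":-1,"dx":0,"dy":0,"dz":0,"ax":0,"ay":0,"az":0},{"claw":-1,"dx":0,"dy":0,"dz":0,"ax":0,"ay":0,"az":0}]'
python3 - <<'E'
from h import *
c=r.camera("side")
cv2.imwrite("pics/s5.png",cv2.resize(c["color"][130:290,180:340],None,fx=3.7,fy=3.7,interpolation=cv2.INTER_CUBIC)[:,:,::-1])
E
```

```text
time: 22.08
ee_pos: [0.4756, 0.4154, 0.1072]
eef_rot: [0.707, 0.707, 0.0, 0.0]
ft_force: [-0.7, 0.5, -0.3]
width: 0.0537
grip_force: 0.0
time: 22.75
ee_pos: [0.4759, 0.4161, 0.2269]
eef_rot: [0.707, 0.707, 0.002, 0.0]
ft_force: [0.2, 0.8, -0.8]
width: 0.0868
grip_force: 0.0
```

View pics/s5.png

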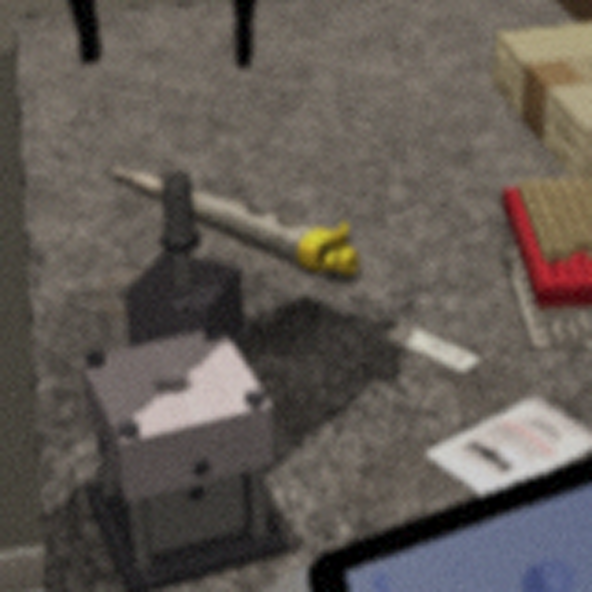

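The drift stands upright in its stand (handle at 178,205), and the gripper is clear above it. The cassette and pouch are in place, and the gap under the block is empty.

```bash
python3 -c "
from bench import r
print(r.close_job())"
```

```text
the job is handed in; nothing more can be done
None
```

The bushing is driven onto its stop and was pressed home at about 17 N for over a second, with no force reading above 25 N; the drift is back in its stand and released, no bystander was touched, and I handed the job in at about 23 s (no verdict came back).

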